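# Find the loose clamp bolt on the block heater and hold its cover open

## Task

One of the three knurled clamp bolts on the block heater has worked loose. With all the covers shut, tap the bolts gently from above until you find the one that sinks, and push it fully down, where it stays; then lift the amber cover directly behind that bolt by its orange handle, at least half-way to upright, and finish while still holding it open in the gripper so that a colleague can get at the clamp. Leave the other two covers shut and do not disturb the things around the heater.

Things in the scene. Friction and masses are not known exactly. Their poses are not given: they have to be found in the camera images.
- block: White three-bay block heater, fixed to the bench for the episode, 200 (its x) by 310 (its y) mm, 60 mm high. Origin: centre of its underside on the bench; x points from the bolt side to the hinge side (away from the robot), y along the row of bays, z up. Bolts stand at x -62.5 mm, y +90, 0, -90 mm; each bay's amber cover lies behind its own bolt at the same y.
- bolt_a_top (a point): Centre of the top of the left (+y) bolt's knurled steel head, 30 mm across, 14 mm tall; at the start 84 mm above the bench. It is the bolt of cover_a. All three look alike.
- bolt_a (a joint): How far this bolt has sunk, m: 0 at the start. A firm bolt gives less than 2 mm. The loose one gives at 2 to 3 N, sinks 8 mm onto its stop and stays down. Tap down with 5 to 6 N, with shut fingertips for instance.
- bolt_b_top (a point): Centre of the top of the middle bolt's knurled steel head, 30 mm across, 14 mm tall; at the start 84 mm above the bench. It is the bolt of cover_b. All three look alike.
- bolt_b (a joint): How far this bolt has sunk, m: 0 at the start. A firm bolt gives less than 2 mm. The loose one gives at 2 to 3 N, sinks 8 mm onto its stop and stays down. Tap down with 5 to 6 N, with shut fingertips for instance.
- bolt_c_top (a point): Centre of the top of the right (-y) bolt's knurled steel head, 30 mm across, 14 mm tall; at the start 84 mm above the bench. It is the bolt of cover_c. All three look alike.
- bolt_c (a joint): How far this bolt has sunk, m: 0 at the start. A firm bolt gives less than 2 mm. The loose one gives at 2 to 3 N, sinks 8 mm onto its stop and stays down. Tap down with 5 to 6 N, with shut fingertips for instance.
- cover_a_grip (a point): Centre of the orange handle bar of the left (+y) cover: a cylinder 18 mm in diameter and 26 mm long lying along the block's y on a 10 mm (x) by 12 mm (y) black stem, 28 mm above the cover's top. Pinch it across its flat ends (26 mm, along the block's y) with the fingers pointing down; it can turn between the fingers as the cover swings. The axes turn with the cover.
- cover_a_hinge (a point): Middle of the hinge line of the left (+y) cover, at its far edge, 60 mm above the bench; the hinge runs along the block's y. When shut, the handle centre lies 82 mm from it towards -x of the block and 33 mm above it.
- cover_a (a joint): Angle of this cover, rad: 0 shut, growing as the near edge (with the handle) rises and swings away from the robot; stop at 1.25. Amber plate 92 (x) by 82 (y) by 5 mm, 150 g or so; no spring or friction: it falls shut by itself when let go.
- cover_b_grip (a point): Centre of the orange handle bar of the middle cover: a cylinder 18 mm in diameter and 26 mm long lying along the block's y on a 10 mm (x) by 12 mm (y) black stem, 28 mm above the cover's top. Pinch it across its flat ends (26 mm, along the block's y) with the fingers pointing down; it can turn between the fingers as the cover swings. The axes turn with the cover.
- cover_b_hinge (a point): Middle of the hinge line of the middle cover, at its far edge, 60 mm above the bench; the hinge runs along the block's y. When shut, the handle centre lies 82 mm from it towards -x of the block and 33 mm above it.
- cover_b (a joint): Angle of this cover, rad: 0 shut, growing as the near edge (with the handle) rises and swings away from the robot; stop at 1.25. Amber plate 92 (x) by 82 (y) by 5 mm, 150 g or so; no spring or friction: it falls shut by itself when let go.
- cover_c_grip (a point): Centre of the orange handle bar of the right (-y) cover: a cylinder 18 mm in diameter and 26 mm long lying along the block's y on a 10 mm (x) by 12 mm (y) black stem, 28 mm above the cover's top. Pinch it across its flat ends (26 mm, along the block's y) with the fingers pointing down; it can turn between the fingers as the cover swings. The axes turn with the cover.
- cover_c_hinge (a point): Middle of the hinge line of the right (-y) cover, at its far edge, 60 mm above the bench; the hinge runs along the block's y. When shut, the handle centre lies 82 mm from it towards -x of the block and 33 mm above it.
- cover_c (a joint): Angle of this cover, rad: 0 shut, growing as the near edge (with the handle) rises and swings away from the robot; stop at 1.25. Amber plate 92 (x) by 82 (y) by 5 mm, 150 g or so; no spring or friction: it falls shut by itself when let go.
- rack: Bystander: blue tube rack with capped tubes, 85 x 60 x 39 mm, standing left of the block. Origin: at its underside.
- driver: Bystander: screwdriver 160 mm long lying on the bench between the robot and the block. Origin: on the bench under its middle.
- timer: Bystander: white bench timer 60 x 50 x 24 mm, right of the block. Origin: at its underside.
- pipette: Bystander: grey pipette 250 mm long lying on the bench, far left. Origin: at its underside.
- reagent: Bystander: amber bottle with blue cap, 64 mm across, 130 mm tall, far left. Origin: at its underside.
- tips: Bystander: blue pipette-tip box 85 x 120 x 58 mm, far right. Origin: at its underside.
- beaker: Bystander: glass beaker 70 mm across, 90 mm tall, far right. Origin: at its underside.

How it is judged:
By the outcome, as a careful person would: the job done as asked, in the order asked, and still so for the second after the job is handed in, while the arm keeps its last pose, push and grip.
It also fails if it takes over 45 s, if anything falls off the work surface, if the arm or the gripper's body presses on something with over 40 N, if the wrist force passes 120 N, or if a joint passes its speed limit or range.

## Robot

A 6-joint arm with a two-finger parallel gripper is mounted at the origin on the work surface. World frame = base frame: x ahead of the robot, y to its left, z up, the work surface at z = 0. Lengths are in m, angles in rad, forces in N, time in s.
With the tool pointing down it reaches from about 0.425 to 0.95 m from the base axis. Payload 3.5 kg.
Tool frame: the origin (TCP) lies on the centre line of the jaws, within the pads' length; the fingertips stand 14 mm ahead of it and the grasp point (between the pads) lies 5 mm behind it (ctrl.finger_overhang is the distance from the TCP to the fingertips, in m); z points along the fingers, y is the line along which they close (so a half turn about z gives the same grasp; the last joint's range is limited). The gripper opens to 85 mm and grips with 20 to 120 N. Pads are 22 mm wide; open, the fingers measure 114 mm over their backs; the gripper's body (76 mm by 85 mm) begins 54 mm behind the grasp point. The pads swing forward as they close: fully open they stand 13 mm farther back than shut.
Start: joints at [1.142, 0.286, 1.577, -0, 1.279, -0.15], TCP at [0.186, 0.649, 0.245] pointing down, gripper open.
Joint ranges: [-2.77, 2.77], [-0.9, 2.22], [0.21, 2.48], [-1.53, 4.67], [0.24, 2.81], [-2.84, 2.84]. Speed limits (rad/s): [2.79, 2.79, 3.14, 3.14, 3.14, 3.14].

## Interface

Orientations are given as a unit quaternion [x, y, z, w].
In Python, from plant import ctrl gives the robot as it stands.
- The arm moves only by the tool send_rows, never from a script. Its argument "moves" is text: rows parted by semicolons, each of 7 numbers parted by spaces: the turn, a rotation vector about the tool's x, y, z in units of 360 degrees (1.0 is 360 degrees), then the shift along the tool's x, y, z in units of 20 cm (1.0 is 20 cm), then the gripper's target within -1 to 1 (fully open at 1, half-way at 0, shut at -1). A call has 1 to 12 rows; each row is the pose to reach, as a shift and turn from the pose commanded when the call began, along the tool's axes at that moment, turning the shorter way round; what a row does not reach only later rows make up. A row lasts 1/8 s, in which the tool goes at most 62.5 mm and 10.7 degrees, less where a joint would pass 70% of its speed; a pose out of reach is approached as far as the arm can. A call with a number of a shift or a turn outside -1 to 1 is refused whole. A call with a gripper value outside its range is refused whole. The fingers move at their own pace and stop on an object; "newtons" is the grip in N (left out, the last holds). Time passes only in rows, so rows that repeat a pose let the fingers close. It gives the time, the measured TCP pose, the force, the opening and the grip force at its end, in the units of the state.
- ctrl.get_state(): the state, without advancing time (a new reading comes with each control period).
- ctrl.read_camera(name): name is "side" or "top" or "wrist"; returns a dict with "image" (420x560x3 uint8, red, green, blue), "fovy" (degrees; the focal length in pixels is half the picture's height over the tangent of half this angle, whatever the lens; pixels are square), "cx", "cy" (the principal point, pixels), "distortion" ([k1, k2, p1, p2, k3] as OpenCV has them; the pictures are not rectified), "extrinsics" (4x4, takes a point from camera to world coordinates). Camera axes: x right, y up, looking along -z (the intrinsics and any distortion apply to the point x, -y, -z); pixel columns grow to the right and rows downward; lengths in m; the calibration is good to about 2 mm. A picture is of the moment at which its call begins. There is no depth.
- ctrl.sign_off(): hands the job in; it is judged then, once.
The state is a dict: "time": time; "qpos": joint angles; "dq": joint speeds; "joint_efforts": joint torques, N m; "eef_pos": TCP position; "tcp_rot": TCP orientation; "contact_force": force on the tool from outside, world axes, zero at the start; "wrist_torque": the same for the moment, N m; "opening": opening from 0.0 (shut) to 1.0 (fully open); "finger_force": force on a finger pad.
Only numpy, scipy, OpenCV 4.12 (cv2) and the standard library are available. Lean on these libraries where they do the work, as an engineer would, in place of code of your own. Each camera call takes 0.05 s, during which the arm holds its last target. There are 200 camera calls.

## Working session

There is one attempt and no reset: what is moved stays moved. The work goes in short steps, Python scripts to look and compute and a tool call to move; the robot and the scene stay as the last step left them, time stands still between calls to the robot, and variables do not carry over. Pictures are saved under pics/ and viewed, at most 10 in all, crops included, and the job is handed in when it is done.

Besides the shell and the picture viewer there is one more tool, called after "Emit:" as a command line: name --argument value ..., lists and objects as JSON in quotes. send_rows: Moves the arm, as the interface text tells. Its arguments: {"type":"object","properties":{"moves":{"type":"string"},"newtons":{"type":"number"}},"required":["moves"]}

```bash
mkdir -p pics
cat > h.py <<'E'
import numpy as np, cv2
from plant import ctrl
def K(c):
    f=210/np.tan(np.radians(c['fovy'])/2); return np.array([[f,0,c['cx']],[0,f,c['cy']],[0,0,1.]])
def ray(c,uv):
    p=cv2.undistortPoints(np.array([[uv]],float),K(c),np.array(c['distortion'],float))[0,0]
    E=np.array(c['extrinsics']); return E[:3,3],E[:3,:3]@np.array([p[0],-p[1],-1.])
def onz(c,uv,z):
    o,d=ray(c,uv); return o+d*(z-o[2])/d[2]
def save(c,n): cv2.imwrite('pics/'+n,cv2.cvtColor(c['image'],cv2.COLOR_RGB2BGR))
def blobs(c,lo,hi,amin=30):
    m=cv2.inRange(cv2.cvtColor(c['image'],cv2.COLOR_RGB2HSV),np.array(lo),np.array(hi))
    n,_,s,ce=cv2.connectedComponentsWithStats(m); return [(s[i,4],ce[i].round(1),s[i,:4]) for i in range(1,n) if s[i,4]>=amin]
E
python3 - <<'E'
from h import *
for n in ('top','side'):
    c=ctrl.read_camera(n); save(c,n+'0.png'); print(n,np.array(c['extrinsics']).round(3).tolist(),c['fovy'],c['distortion'])
    for b in blobs(c,(5,180,120),(20,255,255)): print(b, onz(c,b[1],.093).round(4))
s=ctrl.get_state(); print(s)
print(ctrl.finger_overhang)
E
```

```text
top [[0.004, 0.995, -0.1, 0.396], [-1.0, 0.004, 0.007, 0.016], [0.007, 0.1, 0.995, 1.212], [0.0, 0.0, 0.0, 1.0]] 55.617106302929756 [-0.10112466  0.          0.          0.          0.        ]
(np.int32(43), array([242.2, 194.1]), array([238, 192,   9,   6], dtype=int32)) [0.5536 0.1265 0.093 ]
(np.int32(40), array([274.1, 196.7]), array([270, 194,   9,   6], dtype=int32)) [0.5466 0.0359 0.093 ]
(np.int32(43), array([305.9, 199.3]), array([302, 197,   9,   6], dtype=int32)) [ 0.5396 -0.0543  0.093 ]
side [[-0.91, -0.238, 0.34, 1.117], [0.415, -0.494, 0.764, 1.32], [-0.014, 0.836, 0.548, 1.036], [0.0, 0.0, 0.0, 1.0]] 43.54261412969686 [0.03987958 0.         0.         0.         0.        ]
{'time': 0.1, 'qpos': array([ 1.14202250e+00,  2.87131435e-01,  1.57804401e+00, -3.31616604e-05,
        1.27858365e+00, -1.50001846e-01]), 'dq': array([-0.00144377, -0.00169429, -0.00264557, -0.00032214, -0.00079436,
       -0.00020506]), 'joint_efforts': array([-2.80450922e-04, -4.07299232e+01, -2.93700349e+01, -1.92220573e-04,
        3.45133791e-03, -1.06708038e-05]), 'eef_pos': array([0.18548512, 0.64842571, 0.24404195]), 'tcp_rot': array([ 1.38930255e-01,  9.90301576e-01, -1.04271053e-03, -2.93901717e-04]), 'contact_force': array([-0.86839196, -0.58100404,  0.20499415]), 'wrist_torque': array([ 0.01570388, -0.07585413, -0.03345194]), 'finger_force': 0.0, 'opening': 1.001381579132089}
0.014
```

View pics/top0.png

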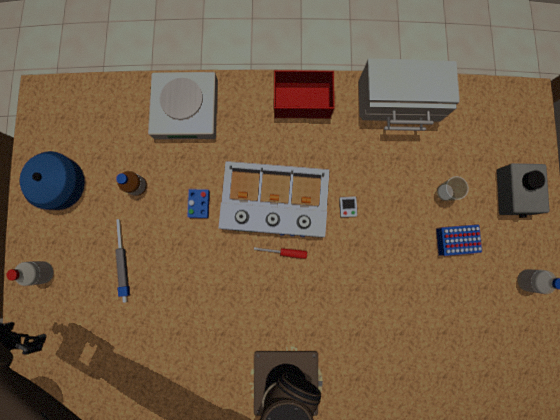

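View pics/side0.png

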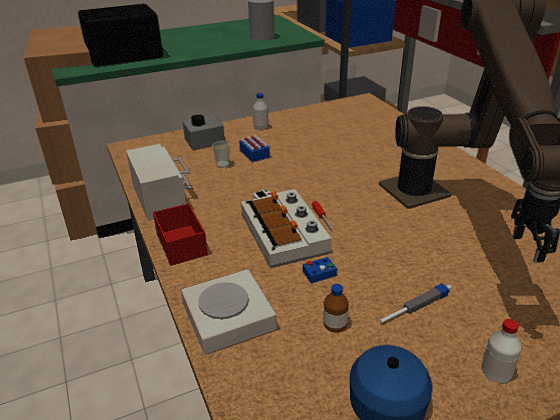

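The top view shows the white block with handles near (242,194), (274,197) and (306,199), and bolts near (242,217), (273,219) and (304,222). The side view agrees: the block is clear, with the screwdriver in front and the blue rack on its left. I'll fly above bolt a and use the wrist camera there.

```bash
cat >> h.py <<'E'
from scipy.spatial.transform import Rotation as R
def rows(p,yaw,p0=None,q0=None):
    """row numbers from pose (p0,q0) to p with tool down, tool y along (-sin yaw,cos yaw)"""
    s=ctrl.get_state(); p0=s['eef_pos'] if p0 is None else np.array(p0); R0=R.from_quat(s['tcp_rot'] if q0 is None else q0)
    y=np.array([-np.sin(yaw),np.cos(yaw),0]); z=np.array([0,0,-1.]); T=R.from_matrix(np.c_[np.cross(y,z),y,z])
    return np.r_[(R0.inv()*T).as_rotvec()/(2*np.pi), R0.inv().apply(np.array(p)-p0)/.2].round(4)
E
python3 - <<'E'
from h import *
c=ctrl.read_camera('top')
for uv in ((242,216.5),(273,219.3),(304,222)): print(onz(c,uv,.084).round(4))
print(rows([.47,.13,.245],-.077,[.186,.649,.245]))
print(rows([.34,.42,.245],-.2,[.186,.649,.245]))
E
```

```text
[0.4906 0.1271 0.084 ]
[0.483  0.0388 0.084 ]
[ 0.4757 -0.0493  0.084 ]
[-3.0000e-04 -1.0000e-04 -3.2100e-02 -2.0794e+00 -2.1040e+00  3.3000e-03]
[-3.0000e-04 -1.0000e-04 -1.2500e-02 -1.0554e+00 -8.8890e-01  1.3000e-03]
```

Emit:
send_rows --moves "0 0 0 -0.7 -0.7 0 -1;0 0 0 -0.7 -0.7 0 -1;0 0 0 -0.7 -0.7 0 -1;0 0 0 -0.7 -0.7 0 -1"

```text
time: 0.65
eef_pos: [0.283, 0.4731, 0.2448]
tcp_rot: [0.141, 0.99, -0.001, -0.0]
contact_force: [0.5, 0.6, -0.2]
opening: 0.141
finger_force: 0.0
```

Emit:
send_rows --moves "0 0 0 -0.7 -0.7 0 -1;0 0 0 -0.7 -0.7 0 -1;0 0 0 -0.7 -0.7 0 -1;0 0 0 -0.7 -0.7 0 -1"

```text
time: 1.15
eef_pos: [0.3792, 0.3007, 0.2454]
tcp_rot: [0.141, 0.99, 0.0, 0.0]
contact_force: [-0.5, 0.4, 0.1]
opening: 0.004
finger_force: 0.0
```

Emit:
send_rows --moves "0 0 -0.032 -0.68 -0.7 0 -1;0 0 -0.032 -0.68 -0.7 0 -1;0 0 -0.032 -0.68 -0.7 0 -1;0 0 -0.032 -0.68 -0.7 0 -1;0 0 -0.032 -0.68 -0.7 0 -1"

```text
time: 1.78
eef_pos: [0.4702, 0.1311, 0.2452]
tcp_rot: [0.039, 0.999, 0.0, -0.0]
contact_force: [0.1, 0.6, -0.5]
opening: 0.002
finger_force: 0.0
```

Run:
```python
from h import *
c=ctrl.read_camera('wrist'); save(c,'w1.png'); print(np.array(c['extrinsics']).round(3).tolist(),c['fovy'])
for b in blobs(c,(5,180,120),(20,255,255)): print(b, onz(c,b[1],.093).round(4))
s=ctrl.get_state(); print(s['eef_pos'],s['contact_force'],s['tcp_rot'])
```

```text
[[0.079, -0.957, -0.279, 0.399], [0.997, 0.076, 0.022, 0.137], [0.0, -0.28, 0.96, 0.374], [0.0, 0.0, 0.0, 1.0]] 68.73759079257385
(np.int32(3767), array([123.2, 283.3]), array([ 84, 253,  76,  61], dtype=int32)) [ 0.5519 -0.0377  0.093 ]
(np.int32(2678), array([197.5, 273.9]), array([161, 253,  74,  50], dtype=int32)) [0.5461 0.0433 0.093 ]
(np.int32(157), array([246.1, 262.4]), array([242, 254,  20,  29], dtype=int32)) [0.5368 0.0947 0.093 ]
(np.int32(201), array([308.5, 263.6]), array([292, 254,  22,  30], dtype=int32)) [0.5432 0.1574 0.093 ]
(np.int32(170), array([556.4, 281.7]), array([552, 265,   8,  32], dtype=int32)) [0.5919 0.4327 0.093 ]
[0.46975041 0.13181897 0.2450888 ] [-0.38601562 -0.20179379  0.43861019] [ 3.86069070e-02  9.99254255e-01  4.47211312e-04 -4.91070818e-04]
```

View pics/w1.png

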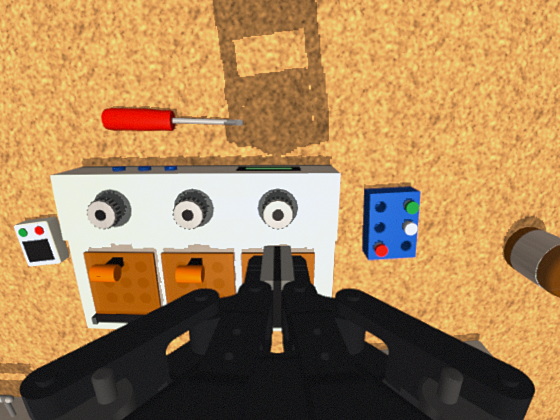

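Wrist view: bolt tops at about a (277,214), b (187,214) and c (101,214). The orange handles of covers c and b are at (104,270) and (189,271), and the fingers hide handle a.

Run:
```python
from h import *
c=ctrl.read_camera('wrist')
P=[onz(c,u,.084) for u in ((277,214),(187,214.5),(101,214.5))]
for p in P: print(p.round(4))
for u in ((104,270),(189,270)): print('grip',onz(c,u,.093).round(4))
d=P[0]-P[2]; print(np.arctan2(-d[0],d[1]),np.linalg.norm(d))
```

```text
[0.4905 0.1304 0.084 ]
[0.4841 0.0409 0.084 ]
[ 0.4773 -0.0478  0.084 ]
grip [ 0.5349 -0.054   0.093 ]
grip [0.5407 0.0361 0.093 ]
-0.07376127014620447 0.1786460601479768
```

Emit:
send_rows --moves "0 0 0 -0.1 0 0.3 -1;0 0 0 -0.1 0 0.6 -1;0 0 0 -0.1 0 0.7 -1;0 0 0 -0.1 0 0.7 -1"

```text
time: 2.38
eef_pos: [0.4877, 0.1308, 0.1032]
tcp_rot: [0.038, 0.999, -0.0, -0.003]
contact_force: [-0.6, -0.7, 1.2]
opening: -0.005
finger_force: 0.0
```

Emit:
send_rows --moves "0 0 0 0 0 0.01 -1;0 0 0 0 0 0.02 -1;0 0 0 0 0 0.025 -1"

```text
time: 2.75
eef_pos: [0.4907, 0.1293, 0.1014]
tcp_rot: [0.039, 0.999, 0.0, 0.001]
contact_force: [-0.2, 0.1, 0.1]
opening: -0.002
finger_force: 0.0
```

Emit:
send_rows --moves "0 0 0 0 0 0.005 -1;0 0 0 0 0 0.005 -1"

```text
time: 3.0
eef_pos: [0.4901, 0.129, 0.0994]
tcp_rot: [0.039, 0.999, 0.0, 0.0]
contact_force: [-0.5, 0.4, -0.4]
opening: -0.001
finger_force: 0.0
```

Emit:
send_rows --moves "0 0 0 0 0 0.005 -1;0 0 0 0 0 0.005 -1"

```text
time: 3.25
eef_pos: [0.4899, 0.1291, 0.0982]
tcp_rot: [0.039, 0.999, -0.0, -0.0]
contact_force: [-0.3, 0.1, -0.1]
opening: 0.002
finger_force: 0.0
```

Emit:
send_rows --moves "0 0 0 0 0 0.005 -1;0 0 0 0 0 0.005 -1"

```text
time: 3.5
eef_pos: [0.4901, 0.1291, 0.0974]
tcp_rot: [0.039, 0.999, -0.0, 0.0]
contact_force: [0.3, -0.6, 1.3]
opening: 0.004
finger_force: 0.7
```

Emit:
send_rows --moves "0 0 0 0 0 0.004 -1;0 0 0 0 0 0.004 -1"

```text
time: 3.75
eef_pos: [0.4901, 0.1291, 0.0966]
tcp_rot: [0.039, 0.999, -0.0, 0.0]
contact_force: [-0.0, -0.9, 1.4]
opening: -0.002
finger_force: 0.9
```

Emit:
send_rows --moves "0 0 0 0 0 0.004 -1;0 0 0 0 0 0.004 -1"

```text
time: 4.0
eef_pos: [0.4901, 0.1291, 0.0957]
tcp_rot: [0.039, 0.999, -0.0, 0.0]
contact_force: [-0.2, -1.4, 1.9]
opening: 0.002
finger_force: 0.8
```

Emit:
send_rows --moves "0 0 0 0 0 0.003 -1;0 0 0 0 0 0.003 -1"

```text
time: 4.25
eef_pos: [0.4901, 0.1291, 0.0951]
tcp_rot: [0.039, 0.999, -0.0, 0.0]
contact_force: [-0.7, -0.6, 1.2]
opening: -0.001
finger_force: 0.8
```

Emit:
send_rows --moves "0 0 0 0 0 0.005 -1;0 0 0 0 0 0.005 -1"

```text
time: 4.5
eef_pos: [0.4901, 0.1291, 0.094]
tcp_rot: [0.039, 0.999, -0.0, 0.0]
contact_force: [-0.9, -0.5, 1.1]
opening: 0.001
finger_force: 0.6
```

Emit:
send_rows --moves "0 0 0 0 0 0.005 -1;0 0 0 0 0 0.005 -1"

```text
time: 4.75
eef_pos: [0.4901, 0.1291, 0.0931]
tcp_rot: [0.039, 0.999, 0.0, 0.0]
contact_force: [-0.4, -0.9, 1.4]
opening: -0.0
finger_force: 0.6
```

Bolt a is sinking under a low force, so I'll keep going to its stop.

Emit:
send_rows --moves "0 0 0 0 0 0.005 -1;0 0 0 0 0 0.01 -1;0 0 0 0 0 0.01 -1"

```text
time: 5.12
eef_pos: [0.4901, 0.1291, 0.091]
tcp_rot: [0.039, 0.999, 0.0, 0.0]
contact_force: [-1.1, -0.8, 0.0]
opening: -0.002
finger_force: 0.5
```

Emit:
send_rows --moves "0 0 0 0 0 0.005 -1;0 0 0 0 0 0.005 -1"

```text
time: 5.38
eef_pos: [0.49, 0.1291, 0.09]
tcp_rot: [0.039, 0.999, -0.0, 0.0]
contact_force: [0.9, 0.2, 1.4]
opening: -0.003
finger_force: 0.6
```

Emit:
send_rows --moves "0 0 0 0 0 0.003 -1;0 0 0 0 0 0.003 -1"

```text
time: 5.62
eef_pos: [0.4901, 0.1291, 0.0899]
tcp_rot: [0.039, 0.999, -0.0, -0.0]
contact_force: [-1.5, -0.7, 5.2]
opening: 0.001
finger_force: 2.4
```

It has reached the stop at z≈0.090. I'll push slightly firmer and confirm.

Emit:
send_rows --moves "0 0 0 0 0 0.003 -1;0 0 0 0 0 0.003 -1;0 0 0 0 0 0.003 -1"

```text
time: 6.0
eef_pos: [0.4901, 0.1291, 0.0897]
tcp_rot: [0.039, 0.999, -0.0, -0.0]
contact_force: [-3.2, -1.0, 6.9]
opening: -0.002
finger_force: 3.6
```

Emit:
send_rows --moves "0 0 0 0 0 -0.15 -1;0 0 0 0 0 -0.45 -1;0 0 0 0 0 -0.75 -1;0 0 0 0 0 -0.75 -1"

```text
time: 6.5
eef_pos: [0.4932, 0.1295, 0.245]
tcp_rot: [0.039, 0.999, 0.001, 0.006]
contact_force: [0.0, 1.2, -0.2]
opening: 0.003
finger_force: 0.0
```

Run:
```python
from h import *
c=ctrl.read_camera('wrist'); save(c,'w2.png')
s=ctrl.get_state(); print(s['eef_pos'],s['tcp_rot'])
```

```text
[0.49137385 0.12937378 0.24144333] [3.88217755e-02 9.99241531e-01 4.88300191e-04 2.99912340e-03]
```

View pics/w2.png

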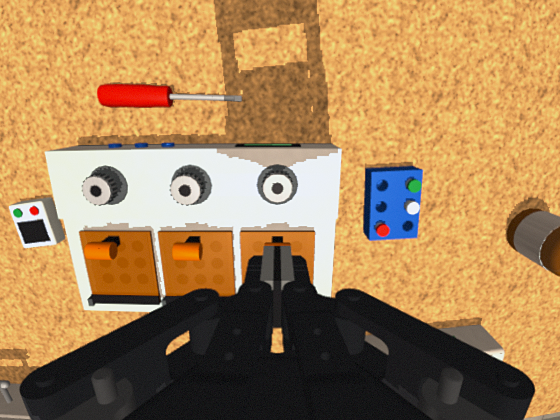

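Bolt a at (277,186) is clearly sunk flush, while the heads of b and c still stand proud. Next I open the gripper and hover over handle a.

Emit:
send_rows --moves "0 0 0 -0.15 0.007 0 0.4;0 0 0 -0.3 0.015 0.1 0.4;0 0 0 -0.305 0.015 0.35 0.4;0 0 0 -0.305 0.015 0.5 0.4;0 0 0 -0.305 0.015 0.5 0.4;0 0 0 -0.305 0.015 0.5 0.4" --newtons 30

```text
time: 7.3
eef_pos: [0.5512, 0.1274, 0.139]
tcp_rot: [0.039, 0.999, 0.0, -0.0]
contact_force: [0.1, -0.2, 0.6]
opening: 0.7
finger_force: 0.0
```

Run:
```python
from h import *
c=ctrl.read_camera('wrist'); save(c,'w3.png')
s=ctrl.get_state(); print(s['eef_pos'],s['tcp_rot'],s['opening'])
for b in blobs(c,(5,180,120),(20,255,255)): print(b, onz(c,b[1],.093).round(4))
```

```text
[0.55180588 0.12749299 0.14008918] [3.87975821e-02 9.99246564e-01 1.25290714e-04 1.01769277e-03] 0.698997958582914
(np.int32(10746), array([274.5, 260.6]), array([217, 211, 116, 100], dtype=int32)) [0.566  0.1248 0.093 ]
(np.int32(7587), array([ 47.2, 262.6]), array([  0, 212,  98,  96], dtype=int32)) [ 0.5574 -0.0246  0.093 ]
(np.int32(7385), array([145.7, 250.3]), array([ 92, 212, 115,  93], dtype=int32)) [0.553  0.0445 0.093 ]
```

View pics/w3.png

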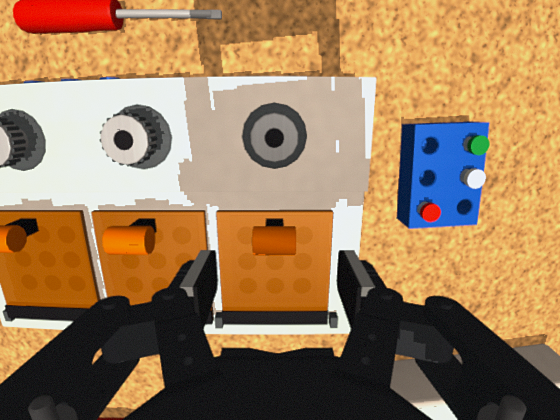

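Handle a spans columns 253–296 and rows 226–256, centred at (274.5,241) between the jaws. I'll turn its silhouette centre into a position.

Run:
```python
from h import *
c=ctrl.read_camera('wrist'); p=onz(c,(274.5,241),.093); print(p)
print(rows([p[0],p[1],.088],-.0777))
```

```text
[0.55394031 0.12581679 0.093     ]
[ 1.00e-04  5.00e-04 -0.00e+00 -9.00e-03 -7.70e-03  2.63e-01]
```

Emit:
send_rows --moves "0 0 0 -0.009 -0.007 0.1 0.4;0 0 0 -0.009 -0.007 0.2 0.4;0 0 0 -0.009 -0.007 0.26 0.4;0 0 0 -0.009 -0.007 0.26 0.4"

```text
time: 7.9
eef_pos: [0.5514, 0.1257, 0.0848]
tcp_rot: [0.039, 0.999, -0.0, -0.002]
contact_force: [0.1, 0.0, -0.2]
opening: 0.695
finger_force: 0.0
```

Emit:
send_rows --moves "0 0 0 0 0 0 -1;0 0 0 0 0 0 -1;0 0 0 0 0 0 -1;0 0 0 0 0 0 -1;0 0 0 0 0 0 -1;0 0 0 0 0 0 -1" --newtons 30

```text
time: 8.65
eef_pos: [0.5534, 0.1256, 0.0878]
tcp_rot: [0.039, 0.999, -0.0, 0.001]
contact_force: [-0.6, -3.0, 5.3]
opening: 0.297
finger_force: 31.5
```

Emit:
send_rows --moves "0 0 0 -0.016 0 -0.035 -1;0 0 0 -0.035 0 -0.068 -1;0 0 0 -0.057 0 -0.1 -1;0 0 0 -0.081 0 -0.13 -1;0 0 0 -0.081 0 -0.13 -1"

```text
time: 9.28
eef_pos: [0.5689, 0.1244, 0.1134]
tcp_rot: [0.039, 0.999, -0.0, -0.0]
contact_force: [-1.1, -4.5, -1.1]
opening: 0.298
finger_force: 30.0
```

Run:
```python
from h import *
c=ctrl.read_camera('side'); im=cv2.cvtColor(c['image'],cv2.COLOR_RGB2BGR)[150:300,200:380]; cv2.imwrite('pics/s1.png',cv2.resize(im,None,fx=4,fy=4,interpolation=cv2.INTER_CUBIC))
```

```text
(no output)
```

View pics/s1.png

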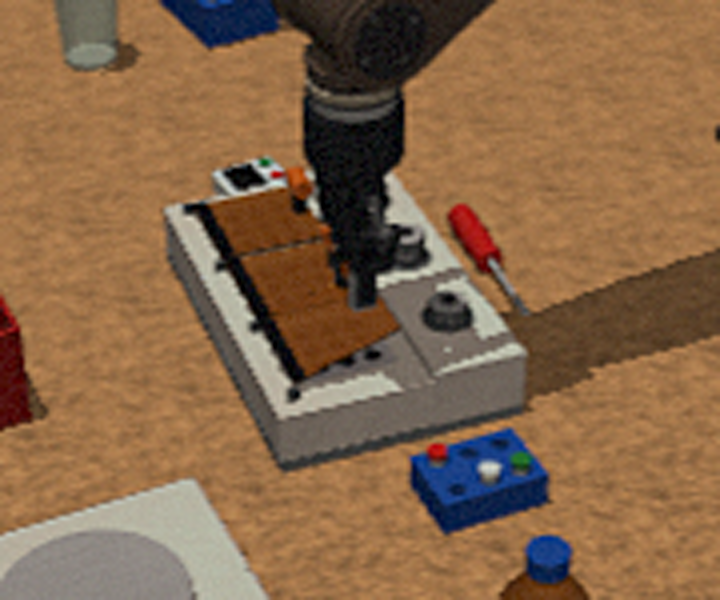

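Cover a is open about 20° and held in the gripper; the other covers are shut. I'll carry on along the arc to about 60°.

Emit:
send_rows --moves "0 0 0 -0.027 0 -0.028 -1;0 0 0 -0.056 0 -0.053 -1;0 0 0 -0.088 0 -0.075 -1;0 0 0 -0.121 0 -0.095 -1;0 0 0 -0.121 0 -0.095 -1"

```text
time: 9.95
eef_pos: [0.5939, 0.1225, 0.1327]
tcp_rot: [0.039, 0.999, -0.0, 0.001]
contact_force: [-2.8, -3.8, -0.2]
opening: 0.296
finger_force: 30.7
```

Emit:
send_rows --moves "0 0 0 -0.035 0 -0.017 -1;0 0 0 -0.071 0 -0.03 -1;0 0 0 -0.108 0 -0.041 -1;0 0 0 -0.146 0 -0.048 -1;0 0 0 -0.146 0 -0.048 -1;0 0 0 -0.146 0 -0.048 -1"

```text
time: 10.7
eef_pos: [0.6225, 0.1203, 0.1421]
tcp_rot: [0.039, 0.999, -0.0, 0.001]
contact_force: [-3.2, -4.3, -1.0]
opening: 0.297
finger_force: 30.7
```

Run:
```python
from h import *
c=ctrl.read_camera('side'); im=cv2.cvtColor(c['image'],cv2.COLOR_RGB2BGR)[150:300,200:380]; cv2.imwrite('pics/s2.png',cv2.resize(im,None,fx=4,fy=4,interpolation=cv2.INTER_CUBIC))
s=ctrl.get_state();print(s['eef_pos'],s['contact_force'],s['finger_force'],s['opening'])
```

```text
[0.62244767 0.12024393 0.14207303] [-2.03361925 -3.89883368 -0.20403928] 30.729350745677948 0.2991833070703248
```

View pics/s2.png

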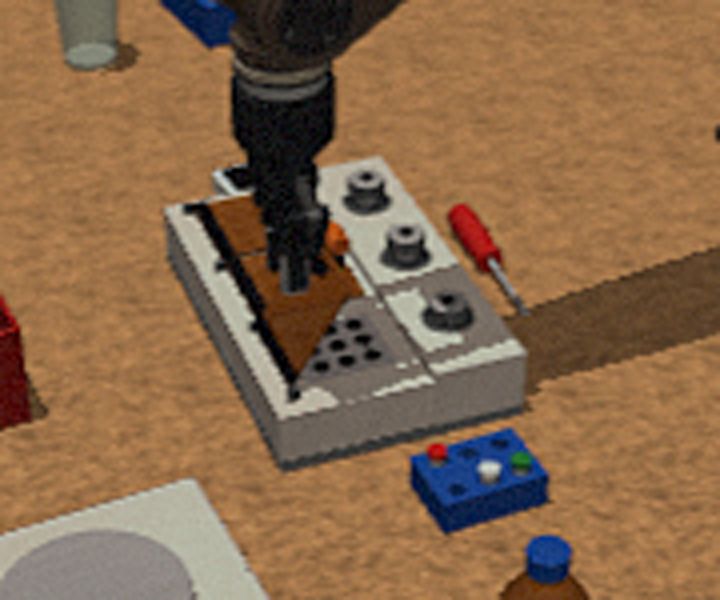

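Cover a is held about 60° open. Bolt a sits visibly lower than b and c, the other covers are shut, and nothing around the block has moved. I'm handing it in.

```bash
python3 -c "
from plant import ctrl
print(ctrl.sign_off())"
```

```text
the job is handed in; nothing more can be done
None
```

The left bolt (a) was the loose one: it is pushed fully down, and its cover is held about 60° open in the gripper. The other two covers are shut, the surrounding items are undisturbed, and the job is handed in.

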